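# Nudge the nut into its nest and close the keeper

### The job

Slide the loose hexagon nut along the top of the jig's plate, never lifting it off, until it drops fully home in the hexagonal pocket; be gentle, no push, press or squeeze above about 35 N. Then swing the keeper arm over the seated nut as far as it will go and let go. Leave the other things on the bench where they are.

Things in the scene. Friction and masses are not known exactly. Their poses are not given: they have to be found in the camera images.
- jig: Fixed jig: grey base 150 (x) x 220 (y) x 12 mm, on its middle a flat steel nest plate 84 x 190 x 12 mm whose smooth top is 24 mm above the origin. Origin: centre of the base's underside, z up, y along the long sides. Nothing but the keeper stands above the nest plate; a stop pin (top at 39 mm) and four bolt heads (16 mm) stand beside it. It cannot move.
- pocket_nominal (a point): Nominal centre of the hexagonal pocket, at the level of the nest plate's top: x 0, y -45, z 24 mm in the jig's frame. Pocket: 31.6 mm across flats, 7 mm deep, square edges, two flats facing the jig's +y and -y. The nest plate is held through slots and sits, unmeasured, up to 5 mm off nominal in x and in y (not turned): find the true pocket by sight or feel.
- nut: Loose dark steel hexagon nut: 30 mm across flats, 34.6 over corners, 12 high, edges chamfered 1 mm, about 90 g. Starts on the nest plate, +y of the pocket. Origin: centre of underside; at yaw 0 two flats face +y and -y. Drops in only with flats parallel to the pocket's; off-centre it hangs askew, low on the side the pocket lies. Seated: 5 mm proud, origin 17 mm above the jig's, held by the walls.
- keeper (a joint): Keeper: flat arm 20 mm wide, 8 thick, underside 30.5 mm above the jig's origin (1.5 mm over a seated nut; blocked by an unseated one), on an upright pivot. 0 rad: open, pointing to the jig's -y; grows clockwise from above; 1.57: closed against its stop, pointing to the jig's -x over the pocket. Starts at 0 to 0.2; stiff (about 2 N at the knob), stays where left.
- keeper_pivot (a point): Keeper's pivot axis, at the height of the arm's underside; fixed at x 62, y -45 mm in the jig's frame.
- keeper_knob (a point): Top centre of the round black upright knob on the keeper's arm, 62 mm from the pivot axis: 14 mm diameter, 26 mm high above the arm, its top 64.5 mm above the jig's origin.
- hex_driver: Bystander: screwdriver-like hex driver with a red handle, 170 mm long, lying in front of the jig; origin at the centre of its underside. Leave alone.
- paste_jar: Bystander: dark paste jar with lid, 55 mm across, 46 high; origin at the centre of its underside. Leave alone.
- felt_wheel: Bystander: white felt wheel with its shank upright, 43 mm across, 50 high; origin at the centre of its underside. Leave alone.
- alu_cup: Bystander: tapered aluminium cup, 33 mm across, 34 high; origin at the centre of its underside. Leave alone.
- oilstone: Bystander: grey oilstone block 72x30x22 mm; origin at the centre of its underside. Leave alone.
- stone_stick: Bystander: green abrasive stone stick 10x100x8 mm; origin at the centre of its underside. Leave alone.
Mind the look-alikes: they are no part of the job. There is more than one size of the nut; the job needs the middle-sized.

How it is judged (in metres and radians):
On the way, in this order (a step that is already met when the one before it is completed fails the run):
1. the nut has dropped fully home in the pocket (z of nut in the frame of jig between 0.015 and 0.019 m and x of nut in the frame of jig between -0.009 and 0.009 m and y of nut in the frame of jig between -0.054 and -0.036 m and angle between nut's own z axis and vertical below 0.08 rad), for 0.2 s.
2. the keeper is swung over the seated nut to its stop (all of step 1 and value of joint keeper above 1.46 rad), for 0.2 s.
At the end, for the whole second after the job is handed in: The nut lies flat (within 0.08 rad) and at rest in the pocket, its underside within 2 mm of 17 mm above the jig's origin and within 9 mm of the pocket's nominal centre in x and in y (the true pocket lies up to 5 mm off), and the keeper is closed over it (joint above 1.46 rad) (all of step 2 and linear speed of nut below 0.02 m/s); the robot touches nothing.
It fails at once if the nut is lifted off the plate (more than 8 mm above its top) (z of nut in the frame of jig above 0.032 m).
It fails at once if the nut is squeezed, pushed or pressed with more than 40 N (contact force between the fingers and nut above 40 N).
It fails at once if the fingers press or push on anything with more than 40 N (contact force between the fingers and anything else above 40 N).
It fails at once if another loose thing on the bench is moved more than 20 mm (distance of any of hex_driver, paste_jar, felt_wheel, alu_cup, oilstone, stone_stick from where it was at the start of the episode above 0.02 m).
It also fails if it takes over 58 s, if anything falls off the work surface, if the arm or the gripper's body presses on something with over 40 N, if the wrist force passes 120 N, or if a joint passes its speed limit or range.

### The arm

A 6-joint arm with a two-finger parallel gripper is mounted at the origin on a cart in front of the work surface, level with it; the furniture and walls round the work are solid. World frame = base frame: x ahead of the robot, y to its left, z up, the work surface at z = 0. Lengths are in mm, angles in rad, forces in N, time in s.
With the tool pointing down it reaches from about 275 to 850 mm from the base axis. Payload 19 kg.
Tool frame: the origin (TCP) lies at the very end of the fingers, on their centre line; the grasp point (between the pads) lies 19 mm behind it; z points along the fingers, y is the line along which they close (so a half turn about z gives the same grasp; the last joint's range is limited). The gripper opens to 85 mm and grips with 20 to 120 N. Pads are 22 mm wide; open, the fingers measure 114 mm over their backs; the gripper's body (76 mm by 85 mm) begins 54 mm behind the grasp point. The pads swing forward as they close: fully open they stand 13 mm farther back than shut.
Start: joints at [-1.446, 0.15, 1.437, -0, 1.554, -0.134], TCP at [147.129, -555.827, 231.267] pointing down, gripper open.
Joint ranges: [-2.8, 2.8], [-0.68, 2.1], [0.12, 2.68], [-1.39, 4.53], [0.16, 2.79], [-2.81, 2.81]. Speed limits (rad/s): [1.89, 1.89, 2.22, 3.01, 3.01, 3.01].

### API

Orientations are given as a rotation vector (axis times angle).
In Python, from bench import ctrl gives the robot as it stands.
- The arm moves only by the tool send_rows, never from a script. Its argument "rows" is text: rows parted by semicolons, each of 7 numbers parted by spaces: the shift along the tool's x, y, z in m, then the turn, a rotation vector about the tool's x, y, z in rad, then the finger opening in m, from 0 to 0.0854. In form: dx dy dz wx wy wz claw; .... A call has 1 to 8 rows; each row is the pose to reach, as a shift and turn from the pose commanded when the call began, along the tool's axes at that moment; what a row does not reach only later rows make up. A row lasts 1/10 s, in which the tool goes at most 50 mm and 8.59 degrees, less where a joint would pass 70% of its speed; a pose out of reach is approached as far as the arm can. A call with a gripper value outside its range is refused whole. The fingers move at their own pace and stop on an object; "force" is the grip in N (left out, the last holds). Time passes only in rows, so rows that repeat a pose let the fingers close. It gives the time, the measured TCP pose, the force, the opening and the grip force at its end, in the units of the state.
- ctrl.observe(): the state, without advancing time (a new reading comes with each control period).
- ctrl.capture(name): name is "scene" or "top" or "wrist"; returns a dict with "pixels" (384x512x3 uint8, red, green, blue), "z_map" (384x512 float32, mm along the optical axis (not along the pixel's ray), 0 where there is no reading), "fx", "fy", "cx", "cy" (pixels), "view" (4x4, takes a point from world to camera coordinates). Camera axes: x right, y down, z forward; pixel columns grow to the right and rows downward; lengths in mm; the calibration is good to about 2 mm. A picture is of the moment at which its call begins.
- ctrl.job_done(): hands the job in; it is judged then, once.
Trained networks look in the newest picture that a camera, given by its name, has taken for a name from the list of things; names that differ only in an ending like _2 or _b are one class to them, and where a whole thing is asked for, a point or a joint stands for the part that bears it (a point fixed in the world has none). Each returns a list of dicts, best first, with "p" (0 to 1); they miss things now and then, are a little off and sometimes report something else, mostly with a low value. They report only what shows in the picture. A call takes as long as a camera call. They do not tell look-alikes from the thing itself.
- ctrl.spot_in(thing, camera): "extent" ([centre column, centre row, width, height] in pixels, round what is visible of it).
The state is a dict: "time_s": time; "joints": joint angles; "dq": joint speeds; "joint_efforts": joint torques, N m; "position": TCP position; "orientation": TCP orientation; "force": force on the tool from outside, world axes, zero at the start; "torque": the same for the moment, N m; "gripper_width": finger opening in mm; "grip_force": force on a finger pad.
Only numpy, scipy, OpenCV 4.12 (cv2) and the standard library are available. Lean on these libraries where they do the work, as an engineer would, in place of code of your own. Each camera call takes 0.05 s, during which the arm holds its last target. There are 200 camera calls.

## Working session

There is one attempt and no reset: what is moved stays moved. The work goes in short steps, Python scripts to look and compute and a tool call to move; the robot and the scene stay as the last step left them, time stands still between calls to the robot, and variables do not carry over. Pictures are saved under pics/ and viewed, at most 10 in all, crops included, and the job is handed in when it is done.

Besides the shell and the picture viewer there is one more tool, called after "Request:" as name(argument=value, ...) on one line, values as JSON. send_rows: Moves the arm, as the interface text tells. Its arguments: {"type":"object","properties":{"rows":{"type":"string"},"force":{"type":"number"}},"required":["rows"]}

```bash
ls; mkdir -p pics
cat > h.py <<'E'
import numpy as np, cv2
from bench import ctrl
from scipy.spatial.transform import Rotation as R
def cap(n,save=None):
    c=ctrl.capture(n)
    if save: cv2.imwrite('pics/'+save,cv2.cvtColor(c['pixels'],cv2.COLOR_RGB2BGR))
    np.savez('/tmp/%s.npz'%n,**c); return c
def cloud(c):
    z=c['z_map'].astype(float); v,u=np.mgrid[:z.shape[0],:z.shape[1]]
    P=np.stack([(u-c['cx'])/c['fx']*z,(v-c['cy'])/c['fy']*z,z,np.ones_like(z)],-1)
    return (P@np.linalg.inv(c['view']).T)[...,:3]
def proj(c,p):
    q=c['view']@np.append(p,1); return c['fx']*q[0]/q[2]+c['cx'],c['fy']*q[1]/q[2]+c['cy']
E
python3 - <<'E'
from h import *
for n in ['top','scene']:
    c=cap(n,n+'1.png'); W=cloud(c); print(n,c['fx'],np.linalg.inv(c['view'])[:3,3].round())
    for t in ['jig','nut','keeper','keeper_knob','hex_driver','paste_jar','felt_wheel','alu_cup','oilstone','stone_stick']:
        for d in ctrl.spot_in(t,n)[:4]:
            e=d['extent']; print(t,round(d['p'],2),np.round(e),W[int(e[1]),int(e[0])].round())
s=ctrl.observe();print(s['position'],s['orientation'],s['time_s'])
a=[cv2.imread('pics/%s1.png'%n) for n in ['top','scene']]
cv2.imwrite('pics/t.png',cv2.resize(a[0],(800,600)))
cv2.imwrite('pics/s.png',cv2.resize(a[1],(800,600)))
E
```

```text
pics
top 437.8241352361197 [411. 238. 921.]
jig 0.84 [294. 205. 116.  80.] [555. 194.  26.]
nut 0.8 [189. 252.  20.  18.] [459. 412.   2.]
nut 0.5 [282. 201.  18.  20.] [562. 217.  23.]
nut 0.44 [222. 268.   8.   9.] [426. 344.  -0.]
keeper 0.62 [326. 170.  45.  10.] [624. 126.  37.]
keeper_knob 0.64 [328. 170.  41.  12.] [623. 122.  40.]
hex_driver 0.98 [314. 258.  78.  12.] [446. 152.  20.]
hex_driver 0.73 [287. 282.  50.  21.] [396. 209.  11.]
paste_jar 0.87 [213. 189.  26.  30.] [585. 358.  45.]
felt_wheel 0.63 [245. 150.  20.  19.] [678. 296.   9.]
alu_cup 0.62 [226. 239.  17.  14.] [484. 333.  14.]
oilstone 0.83 [286. 143.  32.  23.] [689. 210.  24.]
scene 435.719794518302 [ 48. 835. 388.]
jig 0.74 [268. 209. 110.  82.] [546. 218.  30.]
jig 0.22 [266. 182.  28.  26.] [633. 119.  37.]
nut 0.78 [236. 274.  30.  21.] [466. 399.  -1.]
nut 0.42 [264. 205.  16.  14.] [568. 208.  27.]
nut 0.41 [281. 266.  10.  14.] [418. 345.   7.]
keeper 0.72 [266. 179.  26.  22.] [687.  53.  10.]
keeper_knob 0.75 [266. 181.  25.  25.] [683.  62.  11.]
hex_driver 0.74 [327. 224.  39.  32.] [434. 178.  17.]
paste_jar 0.56 [203. 230.  28.  32.] [570. 372.  35.]
felt_wheel 0.69 [194. 211.  17.  19.] [678. 301.  13.]
alu_cup 0.78 [254. 245.  20.  24.] [480. 338.  23.]
oilstone 0.83 [222. 197.  27.  22.] [675. 222.  20.]
stone_stick 0.82 [337. 240.  41.  24.] [394. 205.   5.]
[ 147.13803775 -555.81659652  231.26958094] [-3.11521342e+00 -4.05361884e-01 -1.70505620e-05] 1.1
```

View pics/t.png

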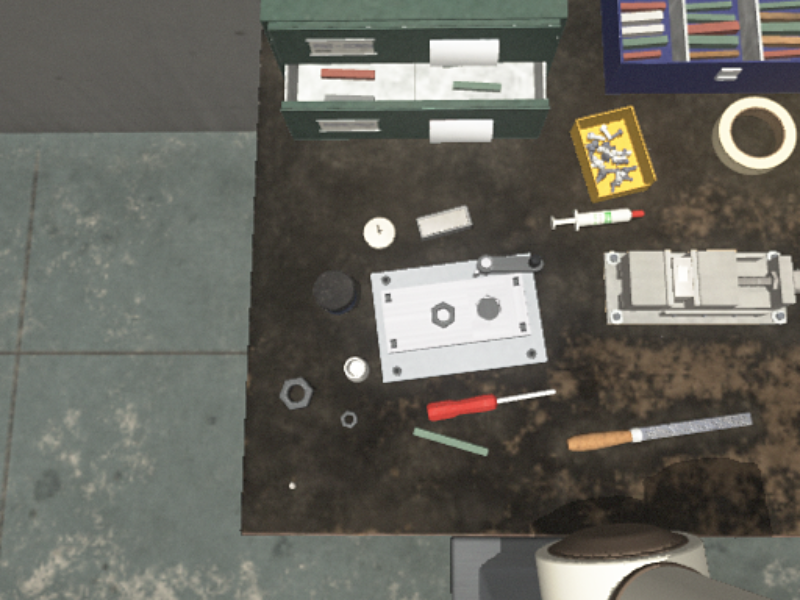

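Run:
```python
from h import *
a=cv2.imread('pics/top1.png')[150:255,225:365]
cv2.imwrite('pics/tc.png',cv2.resize(a,(800,600),interpolation=cv2.INTER_CUBIC))
```

```text
(no output)
```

View pics/tc.png

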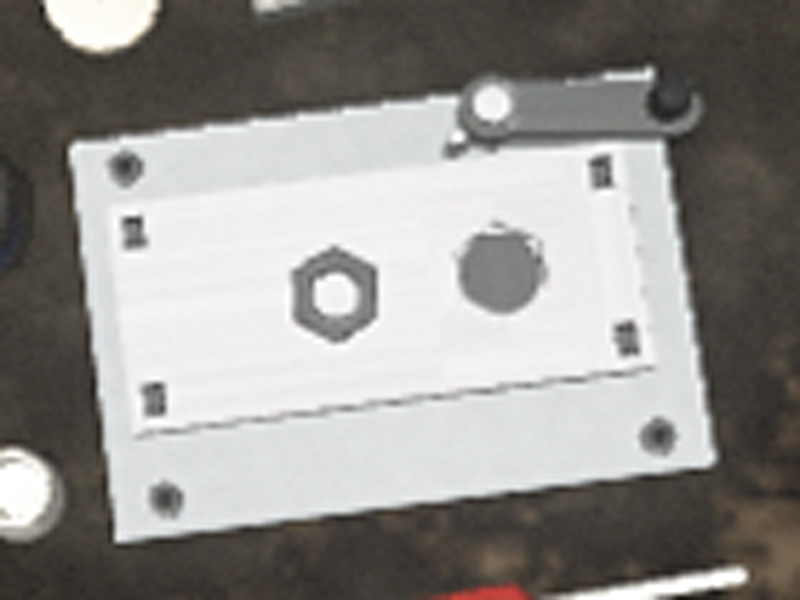

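Candidates for the nut in the top image: the large one at (189,252) on the bench, the small one at (222,268) on the bench, and the middle one at (282,201) on the nest plate. I choose the one on the plate, seen at (335,295) in the crop. The pocket is right of it at (500,270), the pivot at (490,103) and the knob at (670,98).

```bash
cat >> h.py <<'E'
def ray(c,u,v,z):
    M=np.linalg.inv(c['view']);o=M[:3,3];d=M[:3,:3]@np.array([(u-c['cx'])/c['fx'],(v-c['cy'])/c['fy'],1])
    return o+d*(z-o[2])/d[2]
E
python3 - <<'E'
from h import *
c=dict(np.load('/tmp/top.npz'))
f=lambda u,v,z:ray(c,225+u*140/800,150+v*105/600,z)[:2]
# corners: +x+y, +x-y, -x-y, -x+y
Q=np.array([f(70,143,12),f(655,68,12),f(715,465,12),f(115,540,12)])
J=np.array([[75,110],[75,-110],[-75,-110],[-75,110.]])
q=Q-Q.mean(0); yaw=np.arctan2((J[:,0]*q[:,1]-J[:,1]*q[:,0]).sum(),(J*q).sum()); o=Q.mean(0)
r=np.array([[np.cos(yaw),-np.sin(yaw)],[np.sin(yaw),np.cos(yaw)]])
print(o,yaw,(q-J@r.T).round(1).tolist())
for n,p in dict(nut=(335,295,36),pock=(500,270,24),piv=(490,103,45),knob=(670,98,64.5)).items(): print(n,f(*p),r.T@(f(*p)-o))
print('pocket nominal',o+r@[0,-45])
w=ctrl.capture('wrist'); s=ctrl.observe()
T=np.eye(4);T[:3,:3]=R.from_rotvec(s['orientation']).as_matrix();T[:3,3]=s['position']
print(np.round(np.linalg.inv(T)@np.linalg.inv(w['view']),3),w['fx'],s['time_s'],T[:3,:3].round(3))
E
```

```text
[559.82793122 193.39487715] 0.12397087909074873 [[-0.8, -0.5], [-0.0, -0.3], [0.4, 0.7], [0.5, 0.0]]
nut [558.19589895 213.68037892] [ 0.88886769 20.33162624]
pock [569.30028901 153.37593633] [  4.45117653 -40.88310426]
piv [626.4831234  157.87432426] [ 61.75139999 -43.49010141]
knob [623.27326588  96.64731933] [  50.99523858 -103.8503061 ]
pocket nominal [565.39234215 148.74023203]
[[   0.      -0.953   -0.304   77.068]
 [   1.       0.       0.       0.294]
 [   0.      -0.304    0.953 -141.516]
 [   0.       0.       0.       1.   ]] 307.4685406957719 1.15 [[ 0.967  0.256 -0.   ]
 [ 0.256 -0.967  0.   ]
 [ 0.    -0.    -1.   ]]
```

Request:
send_rows(rows="0.594 -0.639 0.05 0 0 0.135 0.06;0.594 -0.639 0.05 0 0 0.135 0.06;0.594 -0.639 0.05 0 0 0.135 0.06;0.594 -0.639 0.05 0 0 0.135 0.06;0.594 -0.639 0.05 0 0 0.135 0.06;0.594 -0.639 0.05 0 0 0.135 0.06;0.594 -0.639 0.05 0 0 0.135 0.06;0.594 -0.639 0.05 0 0 0.135 0.06", force=20)

```text
time_s: 1.95
position: [335.5, -201.6, 208.6]
orientation: [3.135, 0.193, 0.001]
force: [1.8, -1.7, -0.3]
gripper_width: 60.2
grip_force: 0.0
```

```bash
cat >> h.py <<'E'
def need(tgt,yaw):
    "shift/turn from current pose to TCP at tgt, tool down with tool x at yaw"
    s=ctrl.observe();r=R.from_rotvec(s['orientation'])
    t=R.from_matrix([[np.cos(yaw),np.sin(yaw),0],[np.sin(yaw),-np.cos(yaw),0],[0,0,-1]])
    print('t',s['time_s'],'pos',s['position'].round(1) if hasattr(s['position'],'round') else s['position'],'shift',((r.inv().apply(np.array(tgt)-s['position']))/1000).round(4),'turn',(r.inv()*t).as_rotvec().round(4),'w',s['gripper_width'],'F',np.round(s['force'],1),np.round(s['joints'],2))
E
python3 -c "
from h import *
need([558.2,213.7,130],0.124)"
```

```text
t 1.95 pos [ 335.5 -201.6  208.6] shift [ 0.272  -0.3849  0.0785] turn [ 0.0006 -0.0007 -0.0007] w 60.16265926144153 F [ 1.8 -1.7 -0.3] [-0.74 -0.24  1.85  0.    1.52  0.71]
```

Request:
send_rows(rows="0.26 -0.36 0.03 0 0 0 0.06;0.26 -0.36 0.03 0 0 0 0.06;0.26 -0.36 0.03 0 0 0 0.06;0.26 -0.36 0.03 0 0 0 0.06;0.26 -0.36 0.03 0 0 0 0.06;0.26 -0.36 0.03 0 0 0 0.06;0.26 -0.36 0.03 0 0 0 0.06;0.26 -0.36 0.03 0 0 0 0.06")

```text
time_s: 2.75
position: [527.7, 148.7, 181.4]
orientation: [-3.135, -0.195, -0.001]
force: [-0.1, -1.6, -0.2]
gripper_width: 60.2
grip_force: 0.0
```

```bash
python3 -c "
from h import *
need([558.2,213.7,130],0.124)"
```

```text
t 2.75 pos [527.7 148.7 181.4] shift [ 0.0383 -0.0607  0.0515] turn [-0.     -0.0005  0.0003] w 60.16074611183901 F [-0.1 -1.6 -0.2] [0.13 0.12 1.58 0.   1.45 1.58]
```

Request:
send_rows(rows="0.03 -0.03 0.04 0 0 0 0.06;0.03 -0.03 0.04 0 0 0 0.06;0.03 -0.03 0.04 0 0 0 0.06;0.03 -0.03 0.04 0 0 0 0.06;0.03 -0.03 0.04 0 0 0 0.06")

```text
time_s: 3.25
position: [553.2, 179.0, 143.0]
orientation: [-3.135, -0.193, -0.003]
force: [-0.7, 0.4, -0.2]
gripper_width: 59.8
grip_force: 0.0
```

Run:
```python
from h import *
c=cap('wrist','w1.png'); need([558.2,213.7,130],0.124)
for t in ['nut','keeper','keeper_knob']:
    for d in ctrl.spot_in(t,'wrist')[:3]: print(t,d)
a=cv2.imread('pics/w1.png');cv2.imwrite('pics/w1b.png',cv2.resize(a,(800,600),interpolation=cv2.INTER_CUBIC))
```

```text
t 3.3 pos [553.3 179.  142.9] shift [ 0.0091 -0.0338  0.013 ] turn [-0.0001 -0.002  -0.0013] w 60.342737008021736 F [-0.2  0.2 -0.6] [ 0.18  0.21  1.55 -0.    1.38  1.63]
nut {'extent': [96.1, 278.3, 28.2, 27.2], 'p': 0.9}
nut {'extent': [218.6, 173.4, 35.7, 40.1], 'p': 0.56}
nut {'extent': [47.9, 113.5, 95.7, 71.7], 'p': 0.33}
keeper {'extent': [338.9, 104.3, 119.0, 35.6], 'p': 0.96}
keeper_knob {'extent': [338.1, 103.2, 118.3, 37.0], 'p': 0.85}
```

View pics/w1b.png

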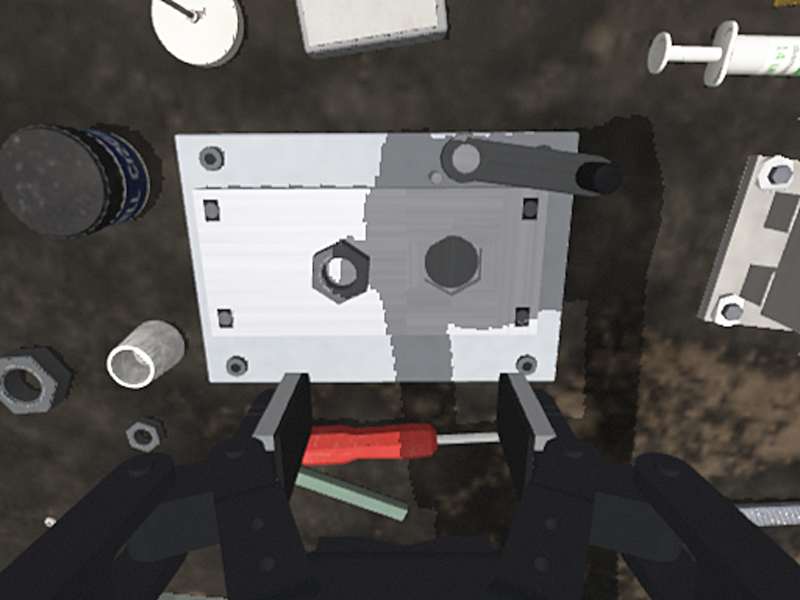

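The wrist view shows the nut at (341,271), the pocket hexagon round a dark hole at (452,265), the pivot at (465,158) and the knob at (600,178). I'll zoom in on nut and pocket.

Run:
```python
from h import *
a=cv2.imread('pics/w1.png')[140:215,190:330]
a=cv2.normalize(a,None,0,255,cv2.NORM_MINMAX)
cv2.imwrite('pics/w1c.png',cv2.resize(a,(800,430),interpolation=cv2.INTER_CUBIC))
```

```text
(no output)
```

View pics/w1c.png

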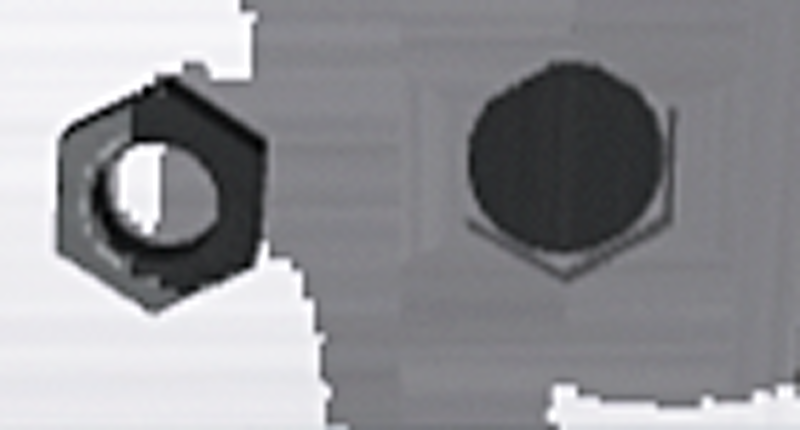

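```bash
cat >> h.py <<'E'
def fit(Q,J):
    Q=np.array(Q);J=np.array(J,float);q=Q-Q.mean(0);j=J-J.mean(0)
    yaw=np.arctan2((j[:,0]*q[:,1]-j[:,1]*q[:,0]).sum(),(j*q).sum())
    r=np.array([[np.cos(yaw),-np.sin(yaw)],[np.sin(yaw),np.cos(yaw)]])
    o=Q.mean(0)-r@J.mean(0); return o,yaw,r,(Q-o-J@r.T).round(1).tolist()
E
python3 - <<'E'
from h import *
c=dict(np.load('/tmp/wrist.npz'))
g=lambda u,v,z:ray(c,(u+.5)*.64-.5,(v+.5)*.64-.5,z)[:2]
o,yaw,r,e=fit([g(176,135,12),g(578,132,12),g(555,382,12),g(211,382,12)],[[75,110],[75,-110],[-75,-110],[-75,110.]]);print(o,yaw,e)
k=lambda u,v,z:ray(c,190+u/5.714,140+v/5.733,z)[:2]
h=18.24
p=fit([k(567,282,24),k(675,219,24),k(466,221,24),k(675,108,24)],[[-h,0],[-h/2,-15.8],[-h/2,15.8],[h/2,-15.8]])
print('pocket',p[0],p[1],p[3],'jig',r.T@(p[0]-o))
h=17.32
n=fit([k(*q,36) for q in[(168,75),(152,312),(266,148),(260,262),(60,133),(58,250)]],[[h,0],[-h,0],[h/2,-15],[-h/2,-15],[h/2,15],[-h/2,15]])
print('nut',n[0],n[1],n[3],'jig',r.T@(n[0]-o))
print('piv',r.T@(g(465,158,38.5)-o),'knob',r.T@(g(600,177,64.5)-o))
W=cloud(c); print('plate z',np.median(W[185:205,255:320,2]), 'base z',W[225:235,200:300,2].mean())
need([*n[0],90],0.124)
E
```

```text
[559.89214542 193.34413334] 0.12831770141161586 [[-0.8, -1.8], [-0.9, 2.2], [0.1, 1.3], [1.6, -1.6]]
pocket [570.08722262 152.95853297] 0.12817992597972472 [[-0.4, 0.0], [0.6, -0.4], [0.3, 0.1], [-0.5, 0.2]] jig [  4.94328117 -41.35819493]
nut [560.57828403 213.27327747] 0.0414842024004568 [[0.9, -0.2], [-0.3, 0.5], [0.0, 0.1], [0.1, -0.0], [-0.2, -0.1], [-0.5, -0.3]] jig [ 3.23074758 19.67749583]
piv [ 61.98336135 -44.27426639] knob [  54.20589992 -101.48569932]
plate z 22.7774131012346 base z 11.338316074000613
t 3.45 pos [553.2 179.3 142.4] shift [ 0.0114 -0.0328  0.0524] turn [-0.0001 -0.0014 -0.001 ] w 59.90140777186944 F [-0.2 -0.3 -0.4] [0.18 0.21 1.55 0.   1.38 1.63]
```

Request:
send_rows(rows="0.011 -0.033 0.03 0 0 0.002 0.05;0.011 -0.033 0.07 0 0 0.002 0.05;0.011 -0.033 0.085 0 0 0.002 0.05;0.011 -0.033 0.085 0 0 0.002 0.05;0.011 -0.033 0.085 0 0 0.002 0.05;0.011 -0.033 0.085 0 0 0.002 0.05")

```text
time_s: 4.05
position: [560.9, 213.8, 58.6]
orientation: [-3.135, -0.19, -0.004]
force: [-0.5, 0.2, 0.3]
gripper_width: 50.2
grip_force: 0.0
```

Run:
```python
from h import *
need([560.2,213.4,27],0.126)
```

```text
t 4.05 pos [560.9 213.8  58.6] shift [-0.0009  0.0004  0.0316] turn [-0.0004 -0.0027 -0.0047] w 50.170513503234616 F [-0.5  0.2  0.3] [0.24 0.31 1.6  0.   1.23 1.69]
```

Request:
send_rows(rows="-0.001 0 0.015 0 -0.002 -0.003 0.05;-0.001 0 0.025 0 -0.002 -0.004 0.05;-0.001 0 0.03 0 -0.002 -0.004 0.05;-0.001 0 0.03 0 -0.002 -0.004 0.045;-0.001 0 0.03 0 -0.002 -0.004 0.04;-0.001 0 0.03 0 -0.002 -0.004 0.036;-0.001 0 0.03 0 -0.002 -0.004 0.033", force=20)

```text
time_s: 4.75
position: [559.1, 214.0, 26.9]
orientation: [-3.135, -0.198, 0.002]
force: [-0.1, 0.1, 0.1]
gripper_width: 33.3
grip_force: 0.0
```

Run:
```python
from h import *
need([560.2,213.4,27],0.126)
c=cap('wrist','w2.png');a=cv2.imread('pics/w2.png')[100:340,130:400]
cv2.imwrite('pics/w2b.png',cv2.resize(a,(675,600),interpolation=cv2.INTER_CUBIC))
```

```text
t 4.75 pos [559.1 214.   26.9] shift [ 0.001   0.0007 -0.0001] turn [-0.0002  0.0014 -0.0001] w 33.30585158406046 F [-0.1  0.1  0.1] [0.24 0.35 1.63 0.   1.17 1.68]
```

View pics/w2b.png

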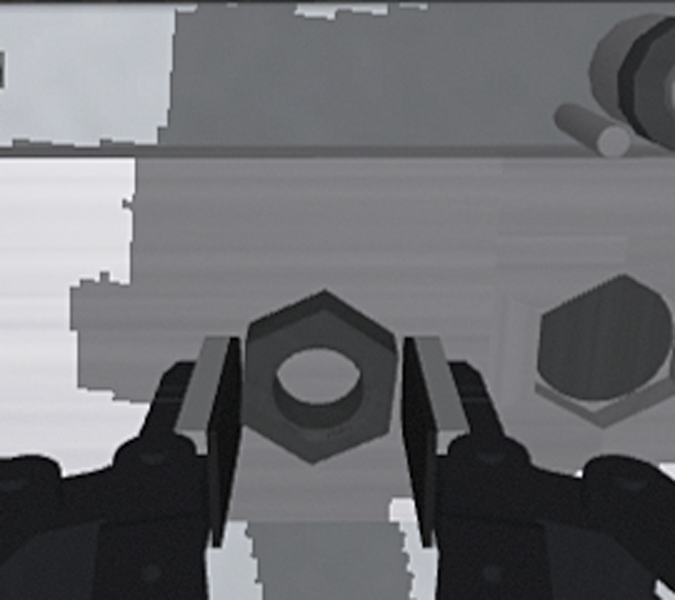

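The nut sits between the pads at (318,375), aligned within a few degrees, with the pads low beside it. Closing now.

Request:
send_rows(rows="0.001 0 0 0 0 0 0.031;0.001 0 0 0 0 0 0.029;0.001 0 0 0 0 0 0.028;0.001 0 0 0 0 0 0.028;0.001 0 0 0 0 0 0.028", force=20)

```text
time_s: 5.3
position: [560.1, 214.1, 26.8]
orientation: [-3.135, -0.197, 0.003]
force: [-3.1, 0.2, 4.5]
gripper_width: 29.8
grip_force: 19.6
```

Run:
```python
from h import *
need([570.1-.12*0,153.0,27],0.1265)
c=cap('wrist','w3.png')
```

```text
t 5.3 pos [560.1 214.1  26.8] shift [ 0.0023  0.0619 -0.0002] turn [-0.0002  0.0017 -0.0007] w 29.833997845418967 F [-3.1  0.2  4.5] [0.24 0.35 1.62 0.   1.17 1.68]
```

Run:
```python
from h import *
a=cv2.imread('pics/w3.png')[205:295,210:410]
cv2.imwrite('pics/w3b.png',cv2.resize(a,(800,360),interpolation=cv2.INTER_CUBIC))
```

```text
(no output)
```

View pics/w3b.png

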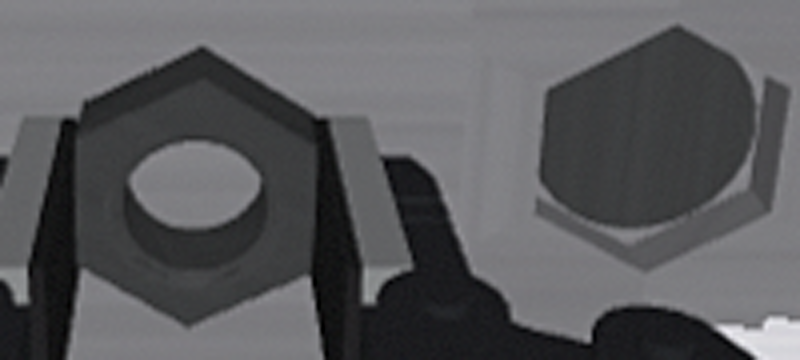

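Run:
```python
from h import *
c=dict(np.load('/tmp/wrist.npz'))
k=lambda u,v,z:ray(c,210+(u+.5)/4-.5,205+(v+.5)/4-.5,z)[:2]
h=18.24
p=fit([k(645,272,24),k(772,210,24),k(790,88,24),k(678,24,24),k(545,91,24),k(535,208,24)],[[-h,0],[-h/2,-15.8],[h/2,-15.8],[h,0],[h/2,15.8],[-h/2,15.8]])
print('pocket',p[0],p[1],p[3])
h=17.32
n=fit([k(203,46,25),k(190,326,35),k(78,265,35),k(314,268,35),k(82,103,25)],[[h,0],[-h,0],[-h/2,15],[-h/2,-15],[h/2,15]])
print('nut',n[0],n[1],n[3]); d=p[0]-n[0]; s=ctrl.observe()
R3=R.from_rotvec(s['orientation']); print('tool d',R3.inv().apply([*d,0]),s['position'])
```

```text
pocket [570.08458012 153.76008439] 0.12757657385192125 [[0.1, 0.0], [0.4, 0.1], [-0.2, 0.2], [-0.5, -0.2], [-0.6, -0.1], [0.8, -0.0]]
nut [560.76450089 213.42301704] 0.0949951928236966 [[-0.4, -0.2], [0.1, 0.4], [-0.1, -0.4], [0.4, 0.3], [-0.1, -0.0]]
tool d [ 1.75989427e+00  6.03608483e+01 -1.33065978e-02] [560.04938678 214.07346927  26.8125761 ]
```

Request:
send_rows(rows="0 0.008 0 0 0.001 0 0.028;0.001 0.018 0 0 0.001 0 0.028;0.001 0.028 0 0 0.001 0 0.028;0.001 0.038 0 0 0.001 0 0.028;0.002 0.048 0 0 0.001 0 0.028;0.002 0.056 0 0 0.001 0 0.028;0.002 0.06 0 0 0.001 0 0.028;0.002 0.06 0 0 0.001 0 0.028")

```text
time_s: 6.15
position: [569.3, 153.9, 26.1]
orientation: [3.135, 0.196, -0.003]
force: [0.3, 0.6, -1.7]
gripper_width: 29.6
grip_force: 19.9
```

Run:
```python
from h import *
need([561.8+60.4*.1265,154.2,27],0.1265);print(ctrl.observe()['grip_force'])
```

```text
t 6.15 pos [569.3 153.9  26.1] shift [ 0.0002 -0.0003 -0.0009] turn [ 0.0003  0.0017 -0.0014] w 29.644672727375024 F [ 0.3  0.6 -1.7] [ 0.13  0.33  1.65 -0.    1.16  1.58]
19.8661244683899
```

Request:
send_rows(rows="0 0 0 0 0 0 0.0325;0 0 0 0 0 0 0.0325;0 0 0 0 0 0 0.0325;0 0 0 0 0 0 0.0325")

```text
time_s: 6.55
position: [569.4, 154.9, 26.4]
orientation: [-3.135, -0.198, 0.002]
force: [-0.4, -0.0, -0.1]
gripper_width: 32.8
grip_force: 0.0
```

Run:
```python
from h import *
need([570,153.5,27],0.1265)
c=cap('wrist','w4.png')
W=cloud(c); a=cv2.imread('pics/w4.png')
m=(abs(W[...,0]-570)<20)&(abs(W[...,1]-154)<20)
P=W[m]; r=np.hypot(P[:,0]-570,P[:,1]-154)
q=P[(r>11)&(r<14)&(P[:,2]>14)&(P[:,2]<45)]; A=np.c_[q[:,0]-570,q[:,1]-154,np.ones(len(q))]
for _ in range(5):
    s=np.linalg.lstsq(A,q[:,2],rcond=None)[0]; k=abs(A@s-q[:,2])<2; A,q=A[k],q[k]
print(s,len(q))
cv2.imwrite('pics/w4b.png',cv2.resize(a[170:310,170:370],(800,560),interpolation=cv2.INTER_CUBIC))
```

```text
t 6.55 pos [569.4 154.9  26.4] shift [ 0.0004  0.0015 -0.0006] turn [-0.0001  0.0011 -0.0004] w 32.84613698002532 F [-0.4 -0.  -0.1] [0.14 0.33 1.65 0.   1.16 1.58]
[2.94946032e-03 1.19216041e-04 2.78414071e+01] 810
```

View pics/w4b.png

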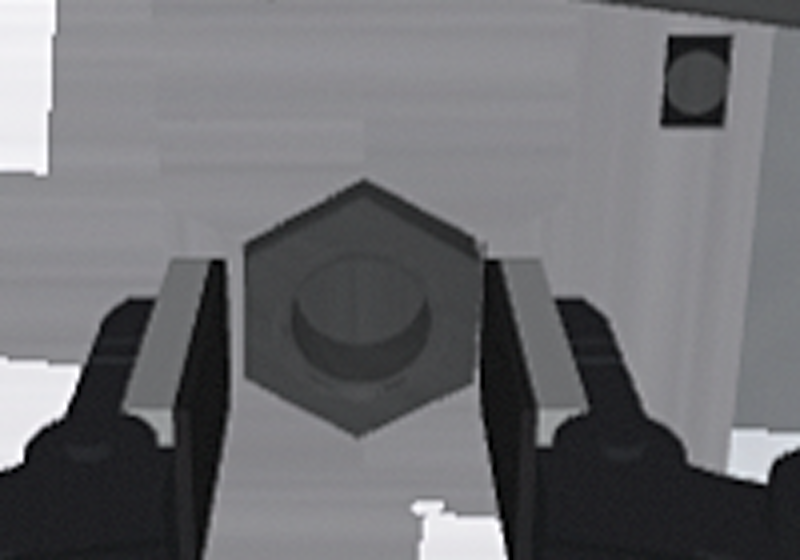

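The nut has dropped home: top flat at about 28 mm, tilt about 0. Next I lift straight up and measure the knob.

Request:
send_rows(rows="0 0 -0.01 0 0 0 0.034;0 0 -0.03 0 0 0 0.034;0 0 -0.07 0 0 0 0.034;0 0 -0.1 0 0 0 0.04;0 0 -0.1 0 0 0 0.04;0 0 -0.1 0 0 0 0.04")

```text
time_s: 7.2
position: [569.8, 154.8, 127.4]
orientation: [-3.135, -0.198, -0.001]
force: [-0.9, -0.4, -0.8]
gripper_width: 39.9
grip_force: 0.0
```

Run:
```python
from h import *
c=cap('wrist','w5.png');W=cloud(c)
m=(abs(W[...,0]-624)<35)&(abs(W[...,1]-97)<35)&(W[...,2]>58)&(W[...,2]<70)
P=W[m];print(m.sum(),P.mean(0),P.min(0),P.max(0))
o=np.array([559.86,193.37]);r=R.from_euler('z',.1275).as_matrix()[:2,:2]
k=(P.min(0)+P.max(0))[:2]/2; j=r.T@(k-o)-[62,-45];th=np.arctan2(-j[0],-j[1]);print(j,th,np.hypot(*j))
m=(np.hypot(W[...,0]-570,W[...,1]-153.7)<14)&(np.hypot(W[...,0]-570,W[...,1]-153.7)>11);print('nut z',np.median(W[m][:,2]),'plate',np.median(W[(np.hypot(W[...,0]-570,W[...,1]-153.7)<26)&(np.hypot(W[...,0]-570,W[...,1]-153.7)>22)][:,2]))
kk=o+r@[62-62*np.sin(th),-45-62*np.cos(th)]
need([*kk,80],.1275+np.pi/2-th)
```

```text
363 [626.99781454  96.22231647  62.76083148] [619.69885272  89.29834908  58.15329526] [633.57427645 102.42970524  64.87094681]
[ -8.16382472 -60.20546824] 0.13477734191196347 60.7564518423583
nut z 206.33080762658062 plate 197.67113019651737
t 7.25 pos [569.3 154.7 126.3] shift [0.0494 0.0668 0.0463] turn [-9.0000e-04  9.0000e-04 -1.4377e+00] w 40.03644207650737 F [ 0.1  0.1 -0.5] [0.13 0.24 1.55 0.   1.36 1.58]
```

Request:
send_rows(rows="0.02 0.03 0.01 0 0 -0.149 0.04;0.0494 0.0665 0.03 0 0 -0.298 0.04;0.0494 0.0665 0.03 0 0 -0.447 0.04;0.0494 0.0665 0.03 0 0 -0.596 0.04;0.0494 0.0665 0.03 0 0 -0.745 0.04;0.0494 0.0665 0.03 0 0 -0.894 0.04;0.0494 0.0665 0.03 0 0 -1.043 0.04;0.0494 0.0665 0.03 0 0 -1.192 0.04")

```text
time_s: 8.05
position: [626.2, 94.9, 95.0]
orientation: [-2.477, -1.93, 0.004]
force: [-0.2, -0.4, -0.0]
gripper_width: 40.2
grip_force: 0.0
```

Request:
send_rows(rows="0 0 0 0 0 -0.14 0.04;0 0 0 0 0 -0.246 0.04;0 0 0 0 0 -0.246 0.04;0 0 0 0 0 -0.246 0.04")

```text
time_s: 8.45
position: [626.5, 94.9, 95.6]
orientation: [-2.232, -2.209, 0.003]
force: [-0.5, -0.1, 0.2]
gripper_width: 40.1
grip_force: 0.0
```

Run:
```python
from h import *
c=cap('wrist','w6.png');W=cloud(c)
m=(abs(W[...,0]-626)<35)&(abs(W[...,1]-97)<35)&(W[...,2]>58)&(W[...,2]<70)
P=W[m];print(m.sum(),P.mean(0),P.min(0),P.max(0))
need([626.6,95.7,46],.1275+np.pi/2-.135)
a=cv2.imread('pics/w6.png');cv2.imwrite('pics/w6b.png',a)
```

```text
394 [626.51856139  96.82617562  62.71015568] [619.92004802  88.84625503  58.10065792] [633.00765376 102.79098284  64.98728884]
t 8.5 pos [626.6  95.   95.8] shift [0.0007 0.0001 0.0498] turn [-0.002   0.     -0.0028] w 40.10945859730815 F [-0.6 -0.2 -0.7] [0.03 0.35 1.47 0.   1.32 0.04]
```

View pics/w6b.png

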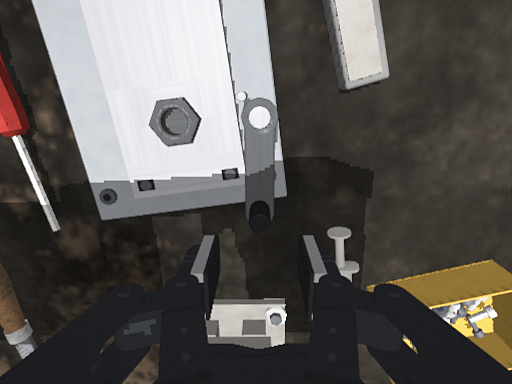

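Request:
send_rows(rows="0.0007 0 0.03 0 0 -0.003 0.04;0.0007 0 0.048 0 0 -0.003 0.036;0.0007 0 0.048 0 0 -0.003 0.03;0.0007 0 0.048 0 0 -0.003 0.024;0.0007 0 0.048 0 0 -0.003 0.019;0.0007 0 0.048 0 0 -0.003 0.018;0.0007 0 0.048 0 0 -0.003 0.018")

```text
time_s: 9.2
position: [627.2, 95.7, 49.2]
orientation: [2.226, 2.217, 0.0]
force: [-0.4, -0.8, 0.3]
gripper_width: 17.9
grip_force: 0.0
```

Request:
send_rows(rows="0.00025 -0.0056 0 0 0 0.09 0.018;0.001 -0.0111 0 0 0 0.18 0.018;0.00225 -0.0165 0 0 0 0.27 0.018;0.004 -0.0218 0 0 0 0.36 0.018;0.0062 -0.027 0 0 0 0.45 0.018;0.0088 -0.0319 0 0 0 0.54 0.018;0.0119 -0.0365 0 0 0 0.63 0.018;0.0154 -0.0409 0 0 0 0.72 0.018")

```text
time_s: 10.0
position: [586.3, 111.2, 49.1]
orientation: [2.867, 1.285, 0.0]
force: [1.6, -0.4, 0.8]
gripper_width: 17.8
grip_force: 1.0
```

```bash
cat >> h.py <<'E'
def kn():
    s=ctrl.observe();o=np.array([559.86,193.37]);r=R.from_euler('z',.1275).as_matrix()[:2,:2]
    j=r.T@(s['position'][:2]-o)-[62,-45];M=R.from_rotvec(s['orientation']).as_matrix()
    print('tcp theta',np.arctan2(-j[0],-j[1]),'rad',np.hypot(*j),'tool theta',.1275+np.pi/2-np.arctan2(M[1,0],M[0,0]),'F',np.round(s['force'],1),s['gripper_width'],s['grip_force'],'pos',s['position'])
E
python3 -c "
from h import *
kn()"
```

```text
tcp theta 0.8597732689109711 rad 61.04006737663148 tool theta 0.8555020634068891 F [ 1.6 -0.4  0.8] 17.776189775100487 1.0031954571604729 pos [586.26964321 111.22602707  49.069289  ]
```

Request:
send_rows(rows="0.00025 -0.0056 0 0 0 0.09 0.018;0.001 -0.0111 0 0 0 0.18 0.018;0.00225 -0.0165 0 0 0 0.27 0.018;0.004 -0.0218 0 0 0 0.36 0.018;0.0062 -0.027 0 0 0 0.45 0.018;0.0088 -0.0319 0 0 0 0.54 0.018;0.0119 -0.0365 0 0 0 0.63 0.018;0.0135 -0.0386 0 0 0 0.673 0.018")

```text
time_s: 10.8
position: [566.2, 147.1, 49.0]
orientation: [3.13, 0.267, -0.0]
force: [0.6, -2.6, 0.9]
gripper_width: 18.0
grip_force: 1.0
```

```bash
python3 -c "
from h import *
kn()"
```

```text
tcp theta 1.543308596917482 rad 61.599206487483954 tool theta 1.5281359234119436 F [ 0.6 -2.6  0.9] 18.020067664992148 0.9934303164482117 pos [566.21786318 147.10992534  49.0368063 ]
```

Request:
send_rows(rows="0 -0.001 0 0 0 0.015 0.018;0 -0.002 0 0 0 0.03 0.018;0 -0.003 0 0 0 0.03 0.018;0 -0.003 0 0 0 0.03 0.018")

```text
time_s: 11.2
position: [565.6, 149.8, 48.6]
orientation: [-3.133, -0.227, 0.001]
force: [0.9, -0.8, 0.6]
gripper_width: 18.1
grip_force: 0.6
```

```bash
python3 -c "
from h import *
kn()"
```

```text
tcp theta 1.5886033176612173 rad 61.898922800722644 tool theta 1.5538419197420321 F [ 0.9 -0.8  0.6] 18.1109476678335 0.5838856659829617 pos [565.55181123 149.84259949  48.58561776]
```

One more millimetre or two until it meets the stop.

Request:
send_rows(rows="0 -0.0005 0 0 0 0 0.018;0 -0.001 0 0 0 0 0.018;0 -0.0015 0 0 0 0 0.018;0 -0.0015 0 0 0 0 0.018")

```text
time_s: 11.6
position: [565.2, 151.4, 48.4]
orientation: [-3.133, -0.226, 0.002]
force: [0.0, -2.0, 2.0]
gripper_width: 17.9
grip_force: 0.8
```

```bash
python3 -c "
from h import *
kn()"
```

```text
tcp theta 1.6140160511685673 rad 62.08282341431345 tool theta 1.5543713121149743 F [ 0. -2.  2.] 17.858107333234713 0.8213288895785809 pos [565.21624452 151.3927049   48.44883772]
```

Request:
send_rows(rows="0 -0.0005 0 0 0 0 0.018;0 -0.001 0 0 0 0 0.018;0 -0.0015 0 0 0 0 0.018;0 -0.0015 0 0 0 0 0.018")

```text
time_s: 12.0
position: [565.1, 152.2, 48.4]
orientation: [3.132, 0.226, -0.002]
force: [-1.5, -9.5, 2.3]
gripper_width: 18.3
grip_force: 4.3
```

```bash
python3 -c "
from h import *
kn()"
```

```text
tcp theta 1.6267414953271686 rad 62.15735032764251 tool theta 1.554492439746141 F [-1.5 -9.5  2.3] 18.304431229851684 4.28456649184227 pos [565.08041368 152.17500589  48.43107447]
```

The force has risen to 9.5 N, so the keeper is on its stop. I back off, open and rise.

Request:
send_rows(rows="0 0.002 0 0 0 0 0.02;0 0.002 0 0 0 0 0.026;0 0.002 0 0 0 0 0.03;0 0.002 -0.02 0 0 0 0.03;0 0.002 -0.06 0 0 0 0.03;0 0.002 -0.1 0 0 0 0.03;-0.06 0.002 -0.1 0 0 0 0.03;-0.06 0.002 -0.1 0 0 0 0.03")

```text
time_s: 12.8
position: [503.4, 142.3, 149.3]
orientation: [-3.133, -0.226, 0.001]
force: [1.0, 0.7, -0.4]
gripper_width: 29.8
grip_force: 0.0
```

Run:
```python
from h import *
kn();c=cap('wrist','w7.png');cv2.imwrite('pics/w7b.png',cv2.imread('pics/w7.png'))
```

```text
tcp theta 1.582806356528145 rad 124.54210765568644 tool theta 1.554038066107106 F [ 1.   0.7 -0.4] 29.848066808283736 0.0 pos [503.3662429  142.26745862 149.27471372]
```

View pics/w7b.png

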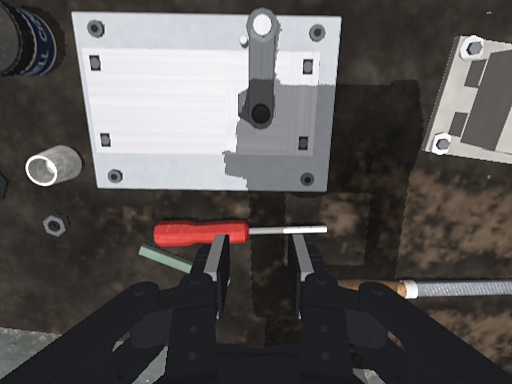

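The keeper points straight to the jig's -x, with its knob at (260,113) over the seated nut and the arm against the pin. The bystanders have not moved and the gripper is clear.

```bash
python3 -c "
from h import *
print(ctrl.job_done())"
```

```text
the job is handed in; nothing more can be done
None
```

The nut was slid along the plate and dropped flat into the pocket, the keeper was swung over it to its stop and released, and the job was handed in at about 13 s of the 58 s allowed; no verdict was reported back.

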